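# Index the laundry-tablet carousel to its next hole

### The job

On top of the beige drawer tower a teal tablet carousel is locked by its spring plunger in one of the six holes of its rim. With the fingertips press the red plunger pad down to unlock it, turn the table clockwise (seen from above) to the next hole and no farther, and let the plunger spring fully up so that it locks there. Leave the things lying around it where they are, and finish clear.

Things in the scene. Friction and masses are not known exactly. Their poses are not given: they have to be found in the camera images.
- carousel_axis (a point): On the carousel's vertical turning axis, level with the upper face of its cream rim, 44 mm above the tower's top (200 mm above the ledge). Fixed teal drum, 244 mm across, at any yaw. Fixed cream rim, radius 92 to 117 mm, with six 14 mm wide holes every 60 degrees. Inside turns a teal table, 178 mm across, level with the rim, with five tablet holders (17 mm high) 59 mm from the axis.
- pad_top (a point): Centre of the upper face of the red square plunger pad, 40 x 40 mm, 68 mm from the turning axis, 20 mm above the table and rim at rest. It lies between the two cheeks of the white fork on the table. Fingertips put down between the cheeks press the pad and, moved along the circle, push the cheek ahead and turn the table; the pressed pad also drags by friction. The point moves with the pad.
- fork_top (a point): Midway between the tops of the two white upright fork cheeks, 20 mm above the resting pad's centre. Free gap between the cheeks 48 mm in the direction of turning; cheeks 6 mm thick, 42 mm long radially; open above and at the inner and outer ends. Turns with the table.
- tooth_tip (a point): Top of the plunger's red tooth (12 mm thick, round nose of 6 mm radius), on the radial line through the pad, 104 mm from the axis, flush with the rim's upper face when it is up in a hole. Moves with the pad.
- next_hole (a point): Centre, at the rim's upper face, of the hole to turn to: fixed, 104 mm from the axis, 60 degrees clockwise (seen from above) of the tooth's first hole.
- plunger (a joint): Depth to which the pad is pressed, m: 0 up, 0.015 lower stop; spring about 4 N at the top, 8 N at the bottom. From 0.011 on the tooth is out of the hole and the table free. Let go between holes, it stays about 0.011 down, the tooth sliding under the rim, and snaps up to 0, locking the table, when it comes within about 4 mm of the middle of a hole.
- turntable (a joint): Angle of the table, rad: 0 at the start, locked in its first hole (play about 0.015 either way), growing clockwise seen from above; the next hole is at 1.047 (60 degrees). It turns with slight friction (0.04 N m) and stays where it is left.
- lint_roller: Bystander: lint roller with chrome handle, 200 mm long, 51 mm high, lying near the tower's right (-y) edge. Origin: underside, where roll and handle meet.
- bucket_lid: Bystander: round blue plastic lid, 132 mm across, 22 mm high with its grip, lying at the tower's left (+y) front. Origin: centre of its underside.
- glass_jar: Bystander: glass jar with metal cap, 68 mm across, 85 mm high, at the tower's far left corner. Origin: centre of its underside.
- orange_brush: Bystander: stiff orange brush, 170 x 55 mm, 40 mm high, lying along the tower's far edge. Origin: centre of its underside.

How it is judged:
On the way, in this order (a step that is already met when the one before it is completed fails the run):
1. the plunger pad is pressed down by the fingers, far enough to unlock, at the first hole (value of joint plunger above 0.0095 m and value of joint turntable below 0.12 rad and contact force between the fingers and plunger above 1 N), for 0.05 s.
2. the unlocked table is on its way clockwise between the two holes (value of joint turntable between 0.3 and 0.9 rad and value of joint plunger above 0.008 m), for 0.05 s.
3. the plunger has sprung up in the next hole (value of joint turntable between 1.0122 and 1.0822 rad and value of joint plunger below 0.0025 m), for 0.2 s.
At the end, for the whole second after the job is handed in: The table stands at rest at the next hole clockwise (60 degrees on, within 2 degrees), the plunger is up in that hole (within 2.5 mm of fully up), and the lint roller, lid, jar and brush are within 25 mm of where they stood (all of step 3 and velocity of joint turntable between -0.05 and 0.05 rad/s and distance of each of lint_roller, bucket_lid, glass_jar, orange_brush from where it was at the start of the episode below 0.025 m); the robot touches nothing.
It fails at once if the table is turned well past the next hole (by more than 12 degrees) (value of joint turntable above 1.2572 rad).
It fails at once if the table is turned the wrong way (value of joint turntable below -0.15 rad).
It fails at once if the lint roller, lid, jar or brush is pushed away or lifted (moved more than 25 mm) (distance of any of lint_roller, bucket_lid, glass_jar, orange_brush from where it was at the start of the episode above 0.025 m).
It also fails if it takes over 48 s, if anything falls off the work surface, if the arm or the gripper's body presses on something with over 40 N, if the wrist force passes 120 N, or if a joint passes its speed limit or range.

### The arm

A 6-joint arm with a two-finger parallel gripper is mounted at the origin on the work surface. World frame = base frame: x ahead of the robot, y to its left, z up, the work surface at z = 0. Lengths are in m, angles in rad, forces in N, time in s.
With the tool pointing down it reaches from about 0.375 to 0.975 m from the base axis. Payload 3.8 kg.
Tool frame: the origin (TCP) lies on the centre line of the jaws, within the pads' length; the fingertips stand 17 mm ahead of it and the grasp point (between the pads) lies 2 mm behind it; z points along the fingers, y is the line along which they close (so a half turn about z gives the same grasp; the last joint's range is limited). The gripper opens to 85 mm and grips with 20 to 120 N. Pads are 22 mm wide; open, the fingers measure 114 mm over their backs; the gripper's body (76 mm by 85 mm) begins 54 mm behind the grasp point. The pads swing forward as they close: fully open they stand 13 mm farther back than shut.
Start: joints at [-1.349, 0.264, 1.604, -0, 1.274, -0.037], TCP at [0.173, -0.653, 0.228] pointing down, gripper open.
Joint ranges: [-2.63, 2.63], [-0.94, 2.18], [0.31, 2.57], [-1.31, 4.45], [0, 2.66], [-2.55, 2.55]. Speed limits (rad/s): [2.57, 2.57, 3.14, 3.14, 3.14, 3.14].

### API

Orientations are given as a rotation vector (axis times angle).
In Python, from plant import env, viewer, job gives the robot as it stands. The module is installed in compiled form; this text tells all that it offers. Calls block until the motion is done:
- env.movep(position, orientation): joint-space move of the TCP to a pose.
- env.move_l(position, vel=0.15, orientation=None, max_force=None): straight line of the TCP; orientation=None keeps the orientation; vel is the mean speed in m/s. With max_force (N) it stops when the force on the tool has changed by that much, and returns True; else False.
- env.set_joints(angles): joint-space move.
- env.move_gripper(opening): opening from 0.0 (shut) to 1.0 (fully open); the grip force is fixed at half the most; returns when the fingers have stopped.
- env.dwell(seconds).
- env.solve_ik(position, orientation): joint angles nearest the present ones, or None.
- env.get_obs(): the state.
- viewer.capture(name): name is "scene" or "top"; returns the picture (400x640x3 uint8, blue, green, red); there is no depth.
- viewer.calibration(name): a dict with "intrinsics" (3x3 intrinsics, pixels), "R" (3x3) and "t" (3): a world point X has camera coordinates R X + t. Camera axes: x right, y down, z forward; pixel columns grow to the right and rows downward; lengths in m; the calibration is good to about 2 mm. A picture is of the moment at which its call begins. calibration takes no time and is no camera call.
A pose or a line that the arm cannot do raises env.MotionError and nothing moves.
- job.close_job(): hands the job in; it is judged then, once.
The state is a dict: "time_s": time; "joint_positions": joint angles; "dq": joint speeds; "tau": joint torques, N m; "tcp_pos": TCP position; "ee_rot": TCP orientation; "force": force on the tool from outside, world axes, zero at the start; "ft_torque": the same for the moment, N m; "opening": opening from 0.0 (shut) to 1.0 (fully open); "gripper_force": force on a finger pad.
Only numpy, scipy, OpenCV 4.12 (cv2) and the standard library are available. Lean on these libraries where they do the work, as an engineer would, in place of code of your own. Each camera call takes 0.05 s, during which the arm holds its last target. There are 200 camera calls.

## Working session

There is one attempt and no reset: what is moved stays moved. The work goes in short steps, each a Python script; the robot and the scene stay as the last script left them, time stands still between calls to the robot, and variables do not carry over. Pictures are saved under pics/ and viewed, at most 12 in all, crops included, and the job is handed in when it is done.

```bash
mkdir -p pics
python3 - <<'E'
from plant import env, viewer, job
import cv2,numpy as np
for n in("scene","top"):
    cv2.imwrite(f"pics/{n}0.png",viewer.capture(n)); c=viewer.calibration(n); print(n,c["intrinsics"],-c["R"].T@c["t"])
o=env.get_obs();print(o["time_s"],o["tcp_pos"],o["ee_rot"],o["opening"])
E
```

```text
scene [[435.16142988   0.         318.80545245]
 [  0.         435.16142988 198.44605547]
 [  0.           0.           1.        ]] [ 1.06544255 -0.17696651  1.01002051]
top [[510.30592394   0.         318.58119505]
 [  0.         510.30592394 186.64160014]
 [  0.           0.           1.        ]] [0.39648905 0.03903622 1.29422341]
0.1 [ 0.17257261 -0.65184463  0.22664231] [-3.11325586e+00 -4.05063660e-01  3.31999921e-04] 1.002872751281529
```

View pics/scene0.png

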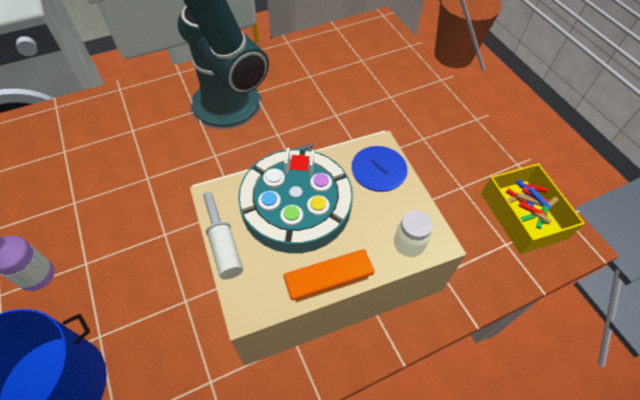

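View pics/top0.png

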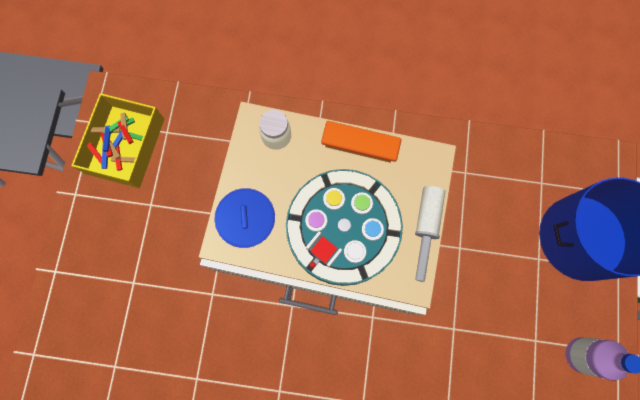

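Run:
```python
import cv2
a=cv2.imread("pics/top0.png")[160:295,275:415]
cv2.imwrite("pics/c1.png",cv2.resize(a,None,fx=4.4,fy=4.4,interpolation=cv2.INTER_CUBIC))
a=cv2.imread("pics/scene0.png")[135:260,225:365]
cv2.imwrite("pics/c2.png",cv2.resize(a,None,fx=4.4,fy=4.4,interpolation=cv2.INTER_CUBIC))
```

```text
(no output)
```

View pics/c1.png

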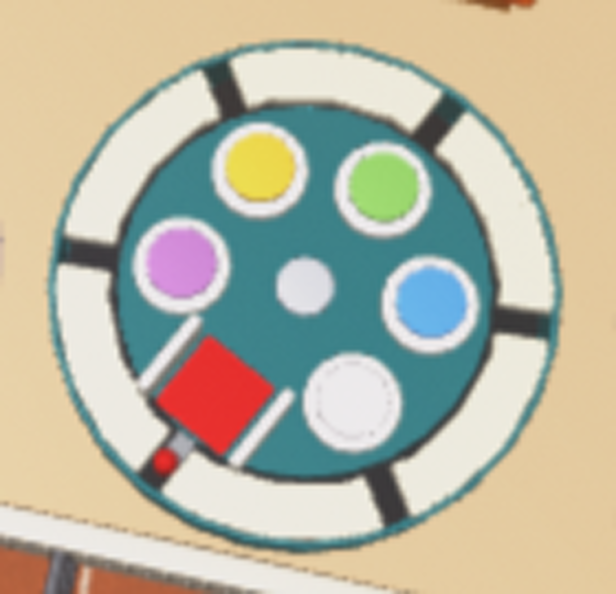

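View pics/c2.png

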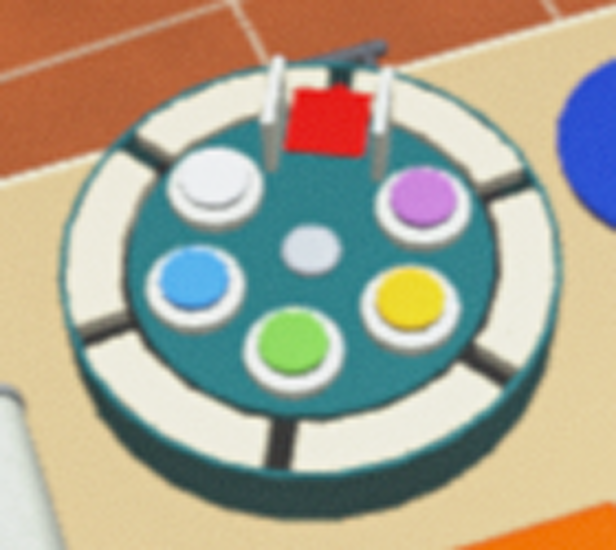

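```bash
cat > h.py <<'E'
from plant import env, viewer, job
import cv2,numpy as np
from scipy.spatial.transform import Rotation as R
def ray(n,uv,z):
    c=viewer.calibration(n); d=c["R"].T@np.linalg.solve(c["intrinsics"],[*uv,1]); o=-c["R"].T@c["t"]
    return o+d*(z-o[2])/d[2]
E
python3 - <<'E'
from h import *
o1=np.array([275,160])-.5+.5/4.4;o2=np.array([225,135])-.5+.5/4.4
def P(n,p,z):return ray(n,(o1 if n=="top" else o2)+np.array(p)/4.4,z)
for n,H,pad in(("top",[(225,90),(438,121),(522,321),(390,496),(157,468),(88,253)],(215,396)),
 ("scene",[(283,443),(108,330),(150,152),(341,76),(505,186),(487,364)],(329,122))):
    X=np.array([P(n,h,.2) for h in H]); p=P(n,pad,.22)
    c=X.mean(0);print(n,c,np.linalg.norm(X-c,axis=1)*1e3,np.degrees(np.arctan2(*(X-c)[:,1::-1].T)))
    print("pad",p,np.linalg.norm((p-c)[:2]),np.degrees(np.arctan2(p[1]-c[1],p[0]-c[0])))
for y in(0,): print(env.get_obs()["joint_positions"],R.from_rotvec(env.get_obs()["ee_rot"]).as_matrix())
E
```

```text
top [0.58210379 0.00399106 0.2       ] [108.08998889 109.32139706 108.36853233 108.68257231 113.15701656
 107.75525792] [  28.64546333  -30.91182661  -90.48923222 -150.16706382  148.53641217
   88.36651236]
pad [0.52156383 0.03997792 0.22      ] 0.07042827027030374 149.2714162937239
scene [0.5470995  0.01878567 0.2       ] [111.19287077 111.0568365  108.72089806 117.39150113 108.55694581
 109.73198255] [ -30.72659263  -89.76817357 -150.98965151  149.08888521   88.40799029
   28.15335183]
pad [0.4874613 0.0545169 0.22     ] 0.06952291518244753 149.0727754160326
[-1.34891551e+00  2.64698116e-01  1.60529401e+00 -1.77656596e-05
  1.27370718e+00 -3.68790138e-02] [[ 9.66706738e-01  2.55886405e-01 -4.80170400e-04]
 [ 2.55886848e-01 -9.66704564e-01  2.05126821e-03]
 [ 6.07087299e-05 -2.10584409e-03 -9.99997781e-01]]
```

Run:
```python
from h import *
o1=np.array([275,160])-.5+.5/4.4;o2=np.array([225,135])-.5+.5/4.4
T=[(225,90),(438,121),(522,321),(390,496),(157,468),(88,253)]
S=[(487,364),(283,443),(108,330),(150,152),(341,76),(505,186)]
from scipy.optimize import least_squares
def f(x,ret=0):
    a=x[3]+np.arange(6)*-np.pi/3; X=np.c_[x[0]+.1045*np.cos(a),x[1]+.1045*np.sin(a),np.full(6,x[2])]
    X=np.vstack([X,[x[0]+.068*np.cos(a[4]),x[1]+.068*np.sin(a[4]),x[2]+.02]]);r=[]
    for n,o,p in(("top",o1,T+[(215,396)]),("scene",o2,S+[(329,122)])):
        c=viewer.calibration(n);q=(c["R"]@X.T).T+c["t"];q=(c["intrinsics"]@q.T).T
        r.append(q[:,:2]/q[:,2:]-(o+np.array(p)/4.4))
    return np.concatenate(r).ravel()
s=least_squares(f,[.57,.01,.23,.5],loss="soft_l1");print(s.x,np.degrees(s.x[3]));print(f(s.x).reshape(14,2).round(1))
```

```text
[0.57527576 0.00654654 0.24311904 0.50594348] 28.988426214208094
[[-0.9 -0.5]
 [-0.6 -0.1]
 [-0.4  0.2]
 [-1.2  0. ]
 [ 1.1 -1.7]
 [-1.1  0.1]
 [-0.8 -0.3]
 [-0.   0.2]
 [-0.9  0.2]
 [-0.8 -0.4]
 [-1.2  0.1]
 [-0.9  2.7]
 [-0.1 -0.1]
 [-0.5 -0.6]]
```

```bash
cat >> h.py <<'E'
C=np.array([.5753,.0065]); ZR=.243
def rot(th):  # tool y = inward radial, tool down
    y=-np.array([np.cos(th),np.sin(th),0]);z=np.array([0,0,-1.]);return R.from_matrix(np.c_[np.cross(y,z),y,z]).as_rotvec()
def pos(th,tip,r=.068): return [C[0]+r*np.cos(th),C[1]+r*np.sin(th),tip+.017]
T0=np.radians(149)
E
python3 - <<'E'
from h import *
env.move_gripper(0.0)
p=env.get_obs()["tcp_pos"]; env.move_l([p[0],p[1],.42],vel=.25)
env.movep(pos(T0,.37),rot(T0))
env.move_l(pos(T0,.295),vel=.15)
o=env.get_obs();print(o["time_s"],o["tcp_pos"],pos(T0,.295),o["joint_positions"],o["force"],o["opening"])
for th in (120,89):print(env.solve_ik(pos(np.radians(th),.25),rot(np.radians(th))))
out=[]
for n in("top","scene"):
    im=viewer.capture(n);cc=(slice(150,295),slice(260,420)) if n=="top" else (slice(110,260),slice(220,380))
    out.append(cv2.resize(im[cc],(480,440),interpolation=cv2.INTER_CUBIC))
cv2.imwrite("pics/a1.png",cv2.resize(np.hstack(out),(800,366)))
E
```

```text
5.1667 [0.51736906 0.04134911 0.3125846 ] [np.float64(0.5170126235522564), np.float64(0.0415225890938837), 0.312] [ 3.17774798e-02 -7.69645127e-02  1.82032314e+00 -2.80054208e-05
  1.39755581e+00  5.73172524e-01] [-0.00612102  0.46866342 -0.15504232] -2.0062395474379842e-05
[ 7.45344989e-02 -4.82315925e-03  1.83339285e+00 -8.88178420e-16
  1.31302296e+00  1.12173205e+00]
[ 8.56514491e-02  6.51311860e-02  1.76146578e+00 -4.44089210e-16
  1.31499569e+00  1.67390107e+00]
```

View pics/a1.png

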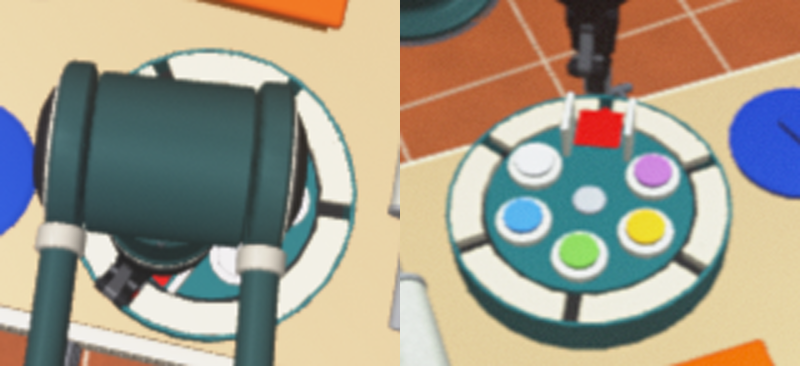

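```bash
sed -i 's/r=.068/r=.066/' h.py
python3 - <<'E'
from h import *
s=lambda t:(lambda o:print(t,o["time_s"],np.round(o["tcp_pos"],4),np.round(o["force"],2),np.round(o["ft_torque"],2)))(env.get_obs())
s("pre");print(env.move_l(pos(T0,.245),vel=.03,max_force=3));s("touch")
cv2.imwrite("pics/b1.png",cv2.resize(viewer.capture("scene")[90:215,230:380],None,fx=5,fy=5,interpolation=cv2.INTER_CUBIC)[:600,:750])
E
```

```text
pre 5.2667 [0.5179 0.0415 0.3137] [-0.02  0.38 -0.51] [ 0.   -0.04 -0.  ]
False
touch 7.0833 [0.5189 0.0405 0.2622] [-0.12 -0.58 -0.87] [-0.01 -0.03  0.03]
```

View pics/b1.png

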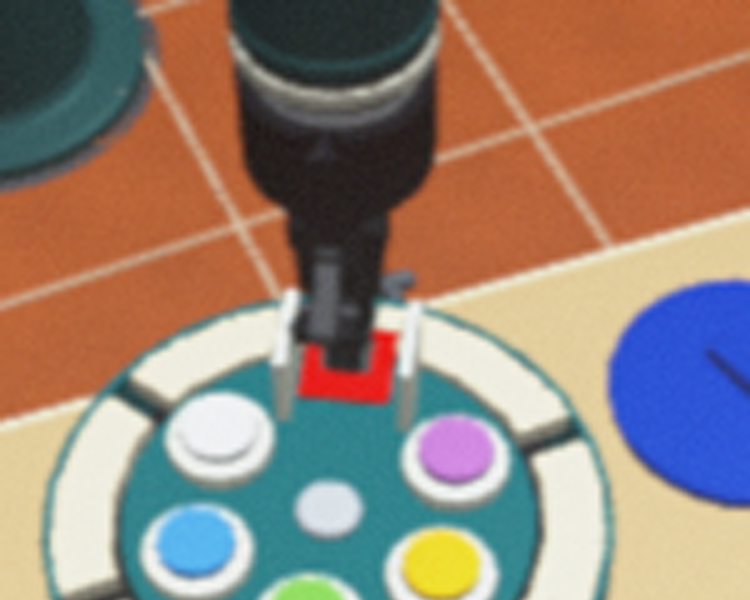

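Run:
```python
from h import *
s=lambda t:(lambda o:print(t,o["time_s"],np.round(o["tcp_pos"],4),np.round(o["force"],2),np.round(o["ft_torque"],2)))(env.get_obs())
print(env.move_l(pos(T0,.225),vel=.02,max_force=3.5));s("touch")
cv2.imwrite("pics/b2.png",cv2.resize(viewer.capture("scene")[140:200,265:345],None,fx=8,fy=8,interpolation=cv2.INTER_CUBIC))
```

```text
True
touch 7.5167 [0.5189 0.0405 0.2595] [ 0.86 -0.79  3.76] [ 0.07 -0.01 -0.01]
```

View pics/b2.png

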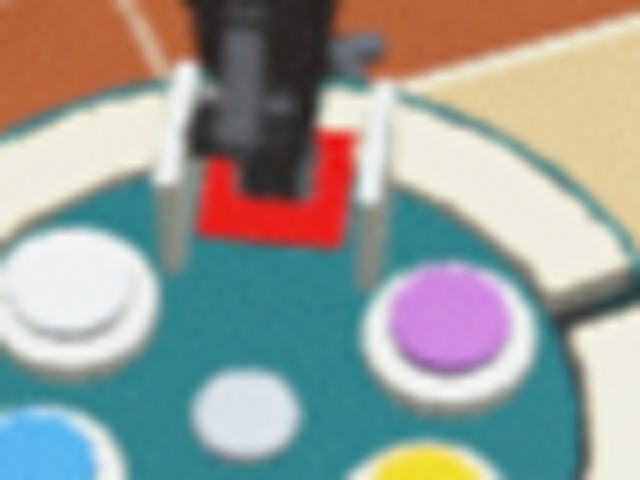

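Run:
```python
from h import *
s=lambda t:(lambda o:print(t,o["time_s"],np.round(o["tcp_pos"],4),np.round(o["force"],2),np.round(o["ft_torque"],2)))(env.get_obs())
for d in (.004,.008,.012,.014):
    r=env.move_l(pos(T0,.2425-d),vel=.02,max_force=8);s((d,r))
    if r:break
cv2.imwrite("pics/b3.png",cv2.resize(viewer.capture("scene")[140:200,265:345],None,fx=8,fy=8,interpolation=cv2.INTER_CUBIC))
```

```text
(0.004, False) 7.8833 [0.5189 0.0406 0.2557] [-0.92  1.01  5.55] [0.02 0.01 0.01]
(0.008, False) 8.2333 [0.5189 0.0405 0.2519] [-0.27  0.9   5.4 ] [ 0.03  0.08 -0.04]
(0.012, False) 8.5833 [0.5189 0.0406 0.2481] [-0.45 -0.28  7.68] [ 0.04  0.21 -0.02]
(0.014, False) 8.8333 [0.519  0.0406 0.2463] [-1.89  0.56  7.25] [0.05 0.2  0.01]
```

View pics/b3.png

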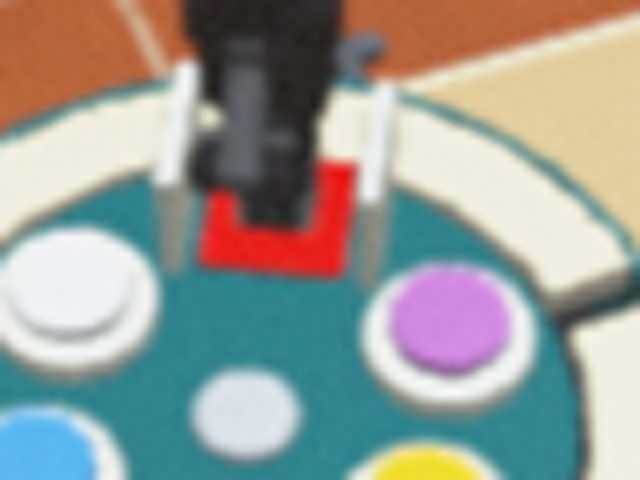

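Run:
```python
from h import *
s=lambda t:(lambda o:print(t,o["time_s"],np.round(o["tcp_pos"],4),np.round(o["force"],2),np.round(o["ft_torque"],2)))(env.get_obs())
for a in range(6,37,6):
    th=T0-np.radians(a)
    r=env.move_l(pos(th,.2285),vel=.03,orientation=rot(th),max_force=15);s((a,r))
    if r:break
cv2.imwrite("pics/b4.png",cv2.resize(viewer.capture("scene")[125:245,230:375],None,fx=5,fy=5,interpolation=cv2.INTER_CUBIC))
```

```text
(6, False) 9.2667 [0.523  0.0465 0.2464] [-1.36  0.6   7.9 ] [ 0.15  0.22 -0.03]
(12, False) 9.65 [0.5276 0.0519 0.2465] [-0.58  1.1   8.51] [ 0.17  0.16 -0.01]
(18, False) 10.0333 [0.5326 0.0566 0.2465] [-0.97  1.54  7.38] [ 0.12  0.1  -0.08]
(24, False) 10.4167 [0.5382 0.0609 0.2465] [-0.53  1.08  7.65] [ 0.16  0.03 -0.04]
(30, False) 10.8 [0.5441 0.0645 0.2466] [-0.67  0.28  7.7 ] [ 0.14  0.07 -0.05]
(36, False) 11.1833 [0.5504 0.0675 0.2466] [ 0.93 -0.07  8.  ] [ 0.13  0.08 -0.04]
```

View pics/b4.png

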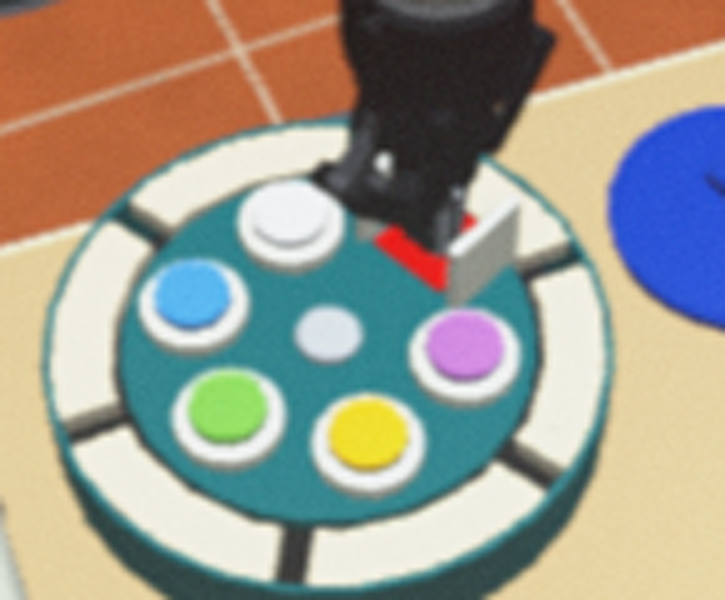

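Run:
```python
from h import *
s=lambda t:(lambda o:print(t,o["time_s"],np.round(o["tcp_pos"],4),np.round(o["force"],2)))(env.get_obs())
th=T0-np.radians(36); env.move_l(pos(th,.2465),vel=.04); s("up")
for a in list(range(39,52,3))+list(range(53,79,2)):
    th=T0-np.radians(a)
    r=env.move_l(pos(th,.2465),vel=.03 if a<52 else .012,orientation=rot(th),max_force=7)
    f=env.get_obs()["force"]; ft=-f@[np.sin(th),-np.cos(th),0]; print(a,r,round(ft,2),np.round(f,1))
    if r or ft>8:break
s("end")
cv2.imwrite("pics/b5.png",cv2.resize(viewer.capture("scene")[125:245,230:375],None,fx=5,fy=5,interpolation=cv2.INTER_CUBIC))
```

```text
up 11.8333 [0.5492 0.0672 0.263 ] [ 0.63  0.43 -0.32]
39 False -0.62 [ 0.5  0.3 -1. ]
42 False -1.2 [ 1.4 -0.6 -0.1]
45 False -0.08 [ 0.3 -1.  -0.4]
48 False 0.5 [-0.3 -0.8 -0.1]
51 False 3.52 [-3.5 -0.1  1.9]
53 False 5.77 [-6.   1.5  2.4]
55 False 5.19 [-5.2 -0.5  2.7]
57 False 5.2 [-5.2  0.2  0.4]
59 False 3.33 [-3.3  2.5  0.5]
61 False 4.59 [-4.6  0.9  1.4]
63 False 5.35 [-5.2  2.   1.4]
65 False 3.92 [-3.8  1.3  0.8]
67 False 2.1 [-1.9  1.5 -0.9]
69 False 0.26 [-0.2  0.4  0.2]
71 False 0.08 [-0.1  0.1  0.2]
73 False 5.46 [-5.4  0.9  1.9]
75 True 1.16 [-1.   0.6  0.4]
end 17.1583 [0.5898 0.0713 0.2629] [-1.03  0.59  0.42]
```

View pics/b5.png

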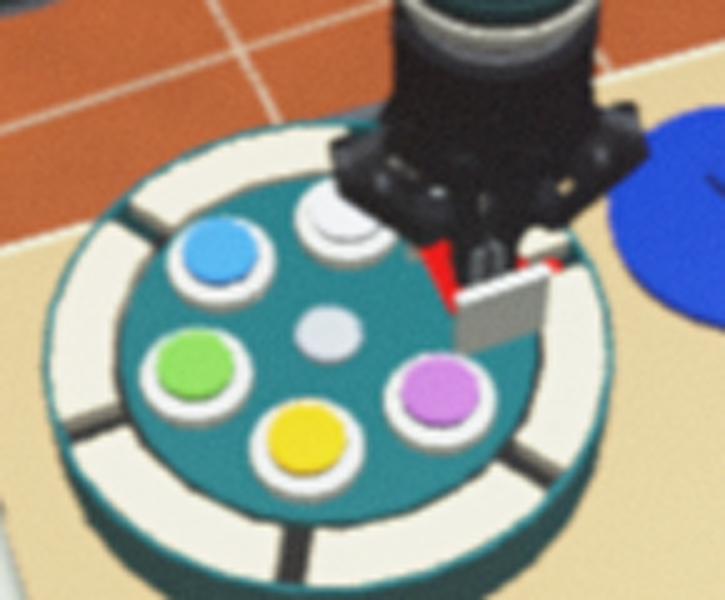

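Run:
```python
from h import *
th=T0-np.radians(66); env.move_l(pos(th,.2475),vel=.03,orientation=rot(th))
env.move_l(pos(th,.37),vel=.1); p=env.get_obs()["tcp_pos"]
env.move_l([.40,-.10,.42],vel=.2)
o=env.get_obs();print(o["time_s"],o["tcp_pos"],o["force"])
out=[cv2.resize(viewer.capture(n)[c],(400,340),interpolation=cv2.INTER_CUBIC) for n,c in(("top",np.s_[160:295,265:415]),("scene",np.s_[125:245,230:375]))]
cv2.imwrite("pics/b6.png",np.hstack(out))
```

```text
20.3667 [ 0.40025197 -0.09965836  0.41967921] [-0.06870884  0.08252812  0.14273614]
```

View pics/b6.png

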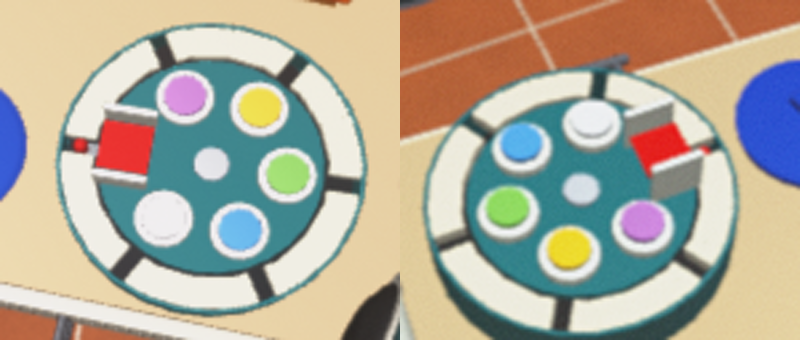

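The picture shows the red tooth up in the left-hand hole (top crop, about (80,145)). The pad is raised between the cheeks and the arm is clear.

```bash
python3 -c "
from h import *
print(job.close_job())"
```

```text
the job is handed in; nothing more can be done
None
```

I pressed the plunger, turned the table clockwise to the next hole and handed the job in at about 20 s. The last picture shows the tooth up in that hole and the arm clear; the hand-in gave back no verdict.

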